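# Park the squeegee in its dock and log the change

### The arm

A 6-joint arm with a two-finger parallel gripper is mounted at the origin on the work surface. World frame = base frame: x ahead of the robot, y to its left, z up, the work surface at z = 0. Lengths are in m, angles in rad, forces in N, time in s.
With the tool pointing down it reaches from about 0.3 to 0.775 m from the base axis. Payload 14.6 kg.
Tool frame: the origin (TCP) lies at the very end of the fingers, on their centre line; the grasp point (between the pads) lies 19 mm behind it; y points along the fingers, x is the direction in which the jaws open and shut, and the axes are right-handed (so a half turn about y gives the same grasp; the last joint's range is limited). The gripper opens to 94 mm and grips with 3 to 60 N. Pads are 16 mm wide; open, the fingers measure 119 mm over their backs; the gripper's body (75 mm by 177 mm) begins 78 mm behind the grasp point.
Start: joints at [-1.322, 0.3, 1.521, -0, 1.321, -0.067], TCP at [0.171, -0.523, 0.205] pointing down, gripper open.
Joint ranges: [-3.03, 3.03], [-0.79, 2.21], [0.23, 2.52], [-1.04, 4.18], [0, 3.07], [-2.55, 2.55]. Speed limits (rad/s): [2.22, 2.22, 2.57, 3.14, 3.14, 3.14].

### API

Orientations are given as [roll, pitch, yaw] about the fixed x, y, z axes, in that order (R = Rz(yaw) Ry(pitch) Rx(roll)).
In Python, from station import * gives the robot as it stands.
- The arm moves only by the tool send_rows, never from a script. Its argument "series" is text: rows parted by semicolons, each of 7 numbers parted by spaces: the turn, a rotation vector about the tool's x, y, z in units of 5 degrees (1.0 is 5 degrees), then the shift along the tool's x, y, z in cm, then the opening, from -1 (shut) to 1 (fully open). A call has exactly 10 rows; each row is the pose to reach, as a shift and turn from the pose commanded when the call began, along the tool's axes at that moment; what a row does not reach only later rows make up. A row lasts 1/12 s, in which the tool goes at most 41.7 mm and 7.16 degrees, less where a joint would pass 70% of its speed; a pose out of reach is approached as far as the arm can. A call with a gripper value outside its range is refused whole. The fingers move at their own pace and stop on an object; "newtons" is the grip in N (left out, the last holds). Time passes only in rows, so rows that repeat a pose let the fingers close, or fill a call up. It gives the time, the measured TCP pose, the force and the opening at its end, in the units of the state.
- get_obs(): the state, without advancing time (a new reading comes with each control period).
- camera(name): name is "side" or "top" or "wrist"; returns the picture (480x640x3 uint8, red, green, blue); there is no depth.
- camera_info(name): a dict with "K" (3x3 intrinsics, pixels), "R" (3x3) and "t" (3): a world point X has camera coordinates R X + t; the wrist camera has in their place "mount" (4x4, takes a point from camera to tool coordinates, whose origin is the TCP and whose axes are the tool frame's). Camera axes: x right, y down, z forward; pixel columns grow to the right and rows downward; lengths in m; the calibration is good to about 2 mm. The wrist camera is an equidistant fisheye: a pixel r from the principal point sees the ray r / f radians off the axis. A picture is of the moment at which its call begins: read the wrist's pose just before it. camera_info takes no time and is no camera call.
- hand_in(): hands the job in, once; it reports no verdict.
The state is a dict: "time_s": time; "qpos": joint angles; "joint_vel": joint speeds; "tau": joint torques, N m; "ee_pos": TCP position; "eef_rot": TCP orientation; "force": force on the tool from outside, world axes, zero at the start; "moment": the same for the moment, N m; "grip_width": finger opening in m.
Only numpy, scipy, OpenCV 4.12 (cv2) and the standard library are available. Lean on these libraries where they do the work, as an engineer would, in place of code of your own. Each camera call takes 0.05 s, during which the arm holds its last target. There are 200 camera calls.

### The job

Park the loose squeegee (orange blade, red handle): slide it flat, blade first, under the lips of the empty blue dock until the blade edge is fully home against the back of the slot. Then log the change: swing the counter's red-knobbed lever all the way to its stop and let it spring back. Leave the squeegee home, and the other squeegee, cups, tin, tape and vials where they stand.

Things in the scene. Friction and masses are not known exactly. Their poses are not given: they have to be found in the camera images.
- squeegee: loose squeegee lying flat, 0.35 kg. Aluminium plate 100 (x) x 110 (y) x 10 mm, its front 25 mm an orange blade; behind it a red handle block 30 (x) x 60 (y) x 34 mm high, centred, leaving a 25 mm shoulder of the plate's rear edge either side. Origin: centre of the plate's underside; x towards the blade (blade edge at x +50 mm, plate's rear edge -50, handle -50 to -80), z up
- dock: fixed blue empty dock, 24 mm high, 160 wide (y): side walls with inward lips, back wall, open top, the bench is its floor. Slot 116 mm wide, 82 deep, 14 high under the lips; lips 76 apart. Mouth at x -46 mm, inner face of back wall at x +36; flared guides 14 high reach 20 mm out of the mouth. Origin: on the bench, mid-width; x points from the mouth into the slot, z up
- dock_home (a point): where the squeegee's origin lies when it is fully home (at x = -14 mm of the dock, on the bench; axes as the dock's: the squeegee's x along its x). The plate's rear 18 mm and the handle then stay outside the mouth.
- counter_lever (a joint): sprung lever on top of the change counter (fixed grey box 85 x 75 mm, 45 mm high): 0 rad at rest, 1.0 rad at its stop; turns clockwise seen from above, about the vertical through point lever_pivot; takes about 6 N at the knob at the stop and springs back when let go
- lever_knob (a point): middle of the red upright knob at the lever's end, 18 mm diameter, 36 mm high (its top 85 mm above the bench, 18 mm above this point), 90 mm from the pivot; it moves with the lever, whose arm (14 mm wide) reaches up to 55 mm above the bench
- lever_pivot (a point): point on the lever's vertical axis, on the top of the counter box (46 mm above the bench), at the box's centre in plan
- spare_squeegee: bystander: a like squeegee with green blade and black handle, parked in a grey dock; same origin and size as the squeegee
- cup_yellow: bystander: yellow plastic ink cup, 70 mm diameter, 85 mm high, origin at the centre of its underside
- cup_white: bystander: white plastic ink cup, 70 mm diameter, 85 mm high, origin at the centre of its underside
- ink_tin: bystander: ink tin with an orange band, 68 mm diameter, 75 mm high, origin at the centre of its underside
- tape: bystander: roll of yellow tape lying flat, 90 mm diameter, 24 mm high, origin at the centre of its underside
- vial_a: bystander: glass vial with white cap, 28 mm diameter, 55 mm high, origin at the centre of its underside
- vial_b: bystander: glass vial like vial_a
There are look-alikes about, which are no part of the job. There is more than one size of the part that bears counter_lever; the job needs the middle-sized.

How it is judged:
On the way, in this order (a step that is already met when the one before it is completed fails the run):
1. the squeegee is fully home in the blue dock (x of squeegee in the frame of dock_home between -0.005 and 0.005 m and y of squeegee in the frame of dock_home between -0.006 and 0.006 m and height (world z) of squeegee below 0.005 m and angle between squeegee's own z axis and vertical below 0.06 rad and angle between the x axis of squeegee and the x axis of dock, either way round below 0.09 rad), for 0.2 s.
2. then the counter's lever is swung to its stop (value of joint counter_lever above 0.95 rad), for 0.05 s.
At the end, for the whole second after the job is handed in: The squeegee lies flat and still in the blue dock under its lips, blade edge within 5 mm of the back wall, within 6 mm of the slot's middle and 0.09 rad of its direction; the lever has sprung back to within 0.08 rad of rest; the other things stand where they stood (within 30 mm) (all of step 1 and linear speed of squeegee below 0.01 m/s and value of joint counter_lever below 0.08 rad); the robot touches nothing.
It fails at once if the other squeegee moved over 30 mm (distance of spare_squeegee from where it was at the start of the episode above 0.03 m).
It fails at once if a cup moved over 30 mm (distance of any of cup_yellow, cup_white from where it was at the start of the episode above 0.03 m).
It fails at once if the ink tin or tape moved over 30 mm (distance of any of ink_tin, tape from where it was at the start of the episode above 0.03 m).
It fails at once if a vial moved over 30 mm (distance of any of vial_a, vial_b from where it was at the start of the episode above 0.03 m).
It also fails if it takes over 69 s, if anything falls off the work surface, if the arm or the gripper's body presses on something with over 40 N, if the wrist force passes 120 N, or if a joint passes its speed limit or range.

## Working session

There is one attempt and no reset: what is moved stays moved. The work goes in short steps, Python scripts to look and compute and a tool call to move; the robot and the scene stay as the last step left them, time stands still between calls to the robot, and variables do not carry over. Pictures are saved under pics/ and viewed, on a budget of 10 in all, crops included, one or two more only if the job needs it, and the job is handed in when it is done.

Besides the shell and the picture viewer there is one more tool, called after "Emit:" by a JSON object that holds its "fn" and its "kwargs", one argument or row to a line. send_rows: Moves the arm, as the interface text tells. Its arguments: {"type":"object","properties":{"series":{"type":"string"},"newtons":{"type":"number"}},"required":["series"]}

```bash
mkdir -p pics; ls
python3 - <<'E'
from station import *
import cv2
o=get_obs();print(o)
for n in("top","side"):
    cv2.imwrite(f"pics/{n}0.png",camera(n)[:,:,::-1]);print(n,camera_info(n))
print(camera_info("wrist"))
E
```

```text
pics
{'time_s': 0.0, 'qpos': array([-1.32160357e+00,  3.00439564e-01,  1.52158626e+00, -1.38977876e-05,
        1.32072380e+00, -6.66047180e-02]), 'joint_vel': array([-0.00027089, -0.00063966, -0.00114619,  0.00232307, -0.00124864,
        0.00039555]), 'tau': array([ 1.93064084e-04, -5.31810522e+01, -3.52739167e+01,  7.07167760e-02,
        2.44114827e-02, -9.92695573e-05]), 'ee_pos': array([ 0.1707402 , -0.5225411 ,  0.20490145]), 'eef_rot': array([-1.57073276e+00,  1.15530374e-03, -1.25499537e+00]), 'force': array([-0.36655317, -0.14089342, -0.30241064]), 'moment': array([-0.06171539,  0.02590174, -0.04811541]), 'grip_width': 0.09371943629895108}
top {'K': array([[448.88987672,   0.        , 315.38399039],
       [  0.        , 448.88987672, 242.37871408],
       [  0.        ,   0.        ,   1.        ]]), 'R': array([[-6.89013292e-04, -9.99964349e-01, -8.41583423e-03],
       [-9.80757492e-01,  2.31874482e-03, -1.95216204e-01],
       [ 1.95228758e-01,  8.11938591e-03, -9.80724124e-01]]), 't': array([-0.03108029,  0.61747183,  1.22239373])}
side {'K': array([[519.37852815,   0.        , 321.98139263],
       [  0.        , 519.37852815, 241.16595754],
       [  0.        ,   0.        ,   1.        ]]), 'R': array([[-0.75130378, -0.65986714,  0.01086235],
       [-0.48870171,  0.54520812, -0.68111581],
       [ 0.4435237 , -0.51703333, -0.73209512]]), 't': array([0.43199102, 0.35962421, 1.14861751])}
{'K': array([[371.64829954,   0.        , 318.11955337],
       [  0.        , 371.64829954, 244.36515482],
       [  0.        ,   0.        ,   1.        ]]), 'mount': array([[ 9.99998028e-01, -1.94694302e-03,  3.92156616e-04,
         6.28409589e-04],
       [-8.50394863e-04, -2.41314798e-01,  9.70446518e-01,
        -1.79817804e-01],
       [-1.79477089e-03, -9.70444938e-01, -2.41315978e-01,
         6.98526267e-02],
       [ 0.00000000e+00,  0.00000000e+00,  0.00000000e+00,
         1.00000000e+00]])}
```

View pics/top0.png

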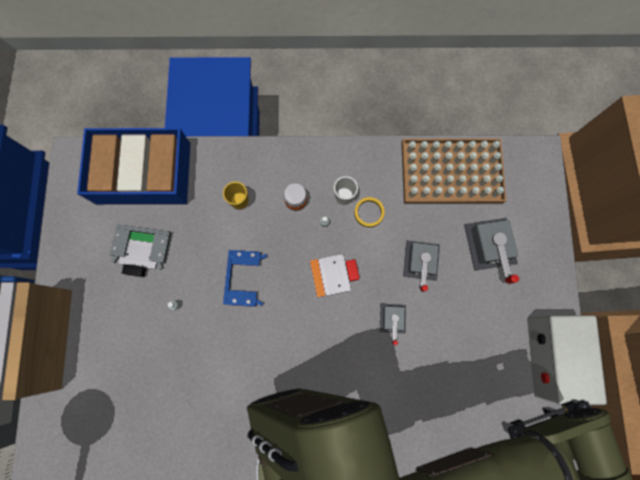

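View pics/side0.png

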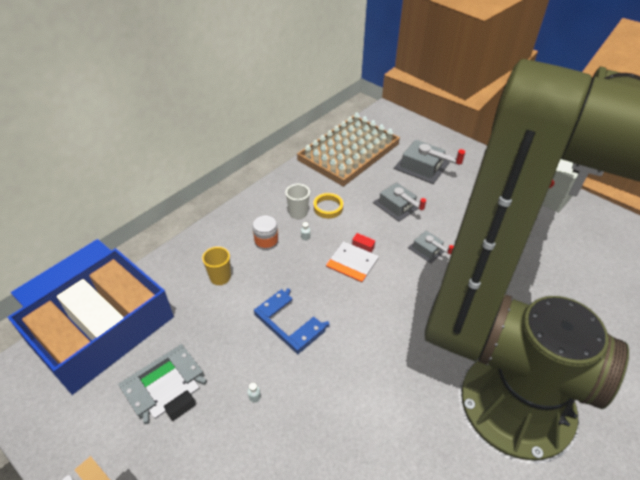

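The top view has the dock at about (243,278), its mouth facing right. The loose squeegee is at (335,275) with its blade to the left. There are three counters, and the middle-sized one is at (423,258) with its knob at (424,288). I'll enlarge both areas.

Run:
```python
import cv2
im=cv2.imread("pics/top0.png")
cv2.imwrite("pics/c1.png",cv2.resize(im[240:315,215:375],None,fx=5,fy=5,interpolation=cv2.INTER_CUBIC))
cv2.imwrite("pics/c2.png",cv2.resize(im[205:350,375:535],None,fx=4,fy=4,interpolation=cv2.INTER_CUBIC))
```

```text
(no output)
```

View pics/c1.png

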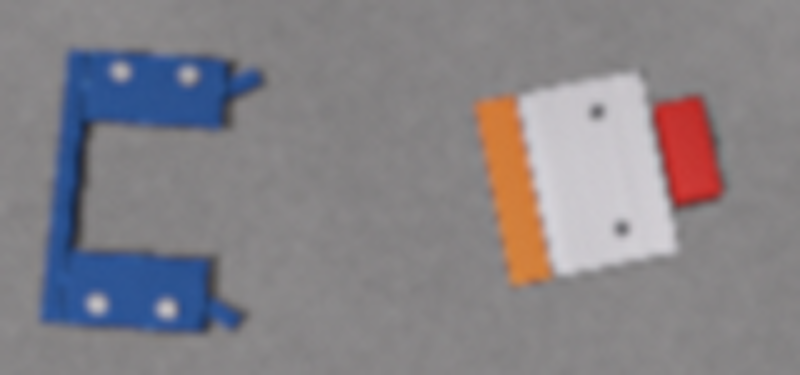

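View pics/c2.png

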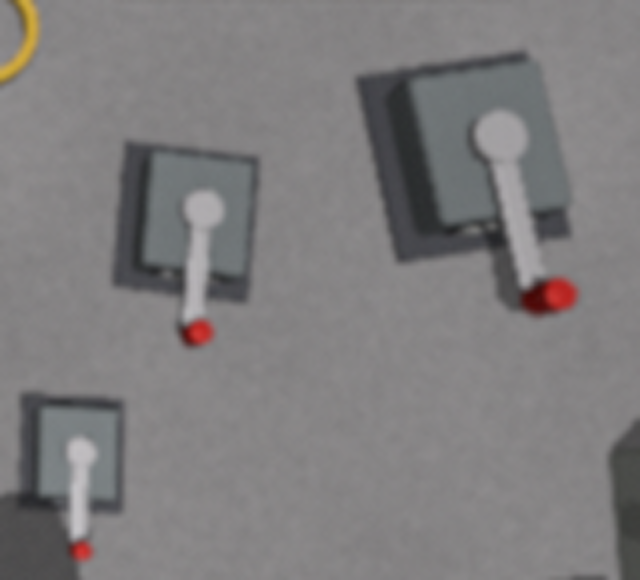

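The crops show:
- **Dock top outline (crop 1):** corners (68,50), (42,322), (230,60) and (207,330). The lip inner corners are (222,128) and (212,258).
- **Plate (crop 1):** corners (476,102), (513,286), (640,72) and (677,252).
- **Middle counter (crop 2):** pivot at (204,209), knob top at about (200,331).

```bash
cat > h.py <<'E'
from station import *
import numpy as np
def px2w(n,uv,z):
    c=camera_info(n);K,R,t=map(np.array,(c["K"],c["R"],c["t"]))
    uv=np.atleast_2d(np.array(uv,float)); d=(np.linalg.inv(K)@np.c_[uv,np.ones(len(uv))].T).T@R
    C=-R.T@t
    return C+d*((z-C[2])/d[:,2])[:,None]
def crop(p,s,x0,y0): return (np.array(p,float)+.5)/s-.5+[x0,y0]
E
python3 - <<'E'
from h import *
np.set_printoptions(precision=4,suppress=True)
D=px2w("top",crop([(68,50),(42,322),(230,60),(207,330),(222,128),(212,258)],5,215,240),.024)[:,:2]
print("dock",D, np.linalg.norm(D[0]-D[1]),np.linalg.norm(D[2]-D[3]),np.linalg.norm(D[0]-D[2]),np.linalg.norm(D[4]-D[5]))
m=(D[2]+D[3]+D[4]+D[5])/4; b=(D[0]+D[1])/2; w=D[0]-D[1]
print("mouth mid",m,(D[4]+D[5])/2,"yaw",np.arctan2(*(b-m)[::-1]),"yaw from widths",np.arctan2(w[1],w[0])+np.pi/2,np.arctan2(*(D[2]-D[3])[::-1])+np.pi/2)
S=px2w("top",crop([(476,102),(513,286),(640,72),(677,252)],5,215,240),.010)[:,:2]
print("sq",S,S.mean(0),np.linalg.norm(S[0]-S[1]),np.linalg.norm(S[0]-S[2]),"yaw",np.arctan2(*(S[0]+S[1]-S[2]-S[3])[::-1]))
H=px2w("top",crop([(703,97),(722,193),(677,205),(656,104)],5,215,240),.034)[:,:2]
print("handle",H,H.mean(0))
P=px2w("top",crop([(204,209)],4,375,205),.055)
k=px2w("top",crop([(200,331)],4,375,205),.085)
B=px2w("top",crop([(150,150),(257,158),(245,278),(140,270)],4,375,205),.045)
print("pivot",P,"knob",k,np.linalg.norm((P-k)[0,:2]),"box",B.mean(0),np.linalg.norm(B[0]-B[1]),np.linalg.norm(B[1]-B[2]))
# side view check
print("side",px2w("side",[(423,204)],.067))
E
```

```text
dock [[0.6037 0.2244]
 [0.4451 0.2334]
 [0.5975 0.129 ]
 [0.4405 0.1385]
 [0.5573 0.1327]
 [0.4816 0.1367]] 0.15883845099661945 0.1573606438926462 0.09561003449599452 0.07575025621649902
mouth mid [0.5192 0.1342] [0.5195 0.1347] yaw 1.5160300488908285 yaw from widths 1.5139334799541393 1.5100472801908296
sq [[ 0.5745 -0.0151]
 [ 0.4664 -0.0368]
 [ 0.5923 -0.1121]
 [ 0.486  -0.1322]] [ 0.5298 -0.074 ] 0.11029465992460431 0.0985794498234085 yaw 1.7623788983395097
handle [[ 0.5734 -0.1471]
 [ 0.5176 -0.157 ]
 [ 0.5107 -0.131 ]
 [ 0.5694 -0.1198]] [ 0.5428 -0.1387]
pivot [[ 0.5757 -0.3458  0.055 ]] knob [[ 0.486  -0.3318  0.085 ]] 0.09078804853682611 box [ 0.5741 -0.3438  0.045 ] 0.07702462371446432 0.08800536688758309
side [[ 0.4857 -0.336   0.067 ]]
```

The sizes agree with the given ones: dock 159 mm, lips 76 mm, plate 110 x 99 mm, lever 91 mm. Next I'll work out the move to above the handle.

```bash
cat >> h.py <<'E'
from scipy.spatial.transform import Rotation as Ro
def rel(p,yaw,p0=None,y0=None):
    "tool-frame turn (5deg units) and shift (cm) to a tool-down pose; from the measured pose or a given tool-down pose"
    o=get_obs()
    if p0 is None: p0=o["ee_pos"]; R0=Ro.from_euler("xyz",o["eef_rot"])
    else: R0=Ro.from_euler("xyz",[-np.pi/2,0,y0])
    R1=Ro.from_euler("xyz",[-np.pi/2,0,yaw])
    r=(R0.inv()*R1).as_rotvec(degrees=True)/5; s=R0.inv().apply(np.array(p)-p0)*100
    print("turn",r.round(2),"shift",s.round(2))
def st():
    o=get_obs(); print(round(o["time_s"],2),o["ee_pos"].round(4),o["eef_rot"].round(4),"F",o["force"].round(1),"M",o["moment"].round(2),"g",round(o["grip_width"],4),"q",o["qpos"].round(2))
E
python3 -c "
from h import *
rel((.5425,-.138,.16),.19)"
```

```text
turn [-1.000e-02 -1.656e+01 -1.000e-02] shift [-25.01   4.52  47.28]
```

Emit:
{"fn": "send_rows", "kwargs": {
  "series": "0 -16.56 0 -25 0 47.3 1;0 -16.56 0 -25 0 47.3 1;0 -16.56 0 -25 0 47.3 1;0 -16.56 0 -25 0 47.3 1;0 -16.56 0 -25 0 47.3 1;0 -16.56 0 -25 0 47.3 1;0 -16.56 0 -25 0 47.3 1;0 -16.56 0 -25 0 47.3 1;0 -16.56 0 -25 0 47.3 1;0 -16.56 0 -25 0 47.3 1"
}}

```text
time_s: 0.93
ee_pos: [0.4615, -0.2214, 0.2054]
eef_rot: [-1.571, 0.0, 0.001]
force: [1.1, -0.2, -0.4]
grip_width: 0.0938
```

```bash
python3 -c "
from h import *
st();rel((.5425,-.138,.16),.19)"
```

```text
0.93 [ 0.4615 -0.2214  0.2054] [-1.5707e+00  1.0000e-04  1.2000e-03] F [ 1.1 -0.2 -0.4] M [-0.09 -0.13 -0.09] g 0.0938 q [-0.52  0.22  1.63  0.    1.3  -0.52]
turn [-0.   -2.16 -0.  ] shift [8.11 4.54 8.33]
```

Emit:
{"fn": "send_rows", "kwargs": {
  "series": "0 -2.16 0 8.1 4.5 8.3 1;0 -2.16 0 8.1 4.5 8.3 1;0 -2.16 0 8.1 4.5 8.3 1;0 -2.16 0 8.1 4.5 8.3 1;0 -2.16 0 8.1 4.5 8.3 1;0 -2.16 0 8.1 4.5 8.3 1;0 -2.16 0 8.1 4.5 8.3 1;0 -2.16 0 8.1 4.5 8.3 1;0 -2.16 0 8.1 4.5 8.3 1;0 -2.16 0 8.1 4.5 8.3 1"
}}

```text
time_s: 1.77
ee_pos: [0.5417, -0.1414, 0.1609]
eef_rot: [-1.571, -0.001, 0.182]
force: [0.7, 0.4, 0.5]
grip_width: 0.0937
```

```bash
python3 -c "
from h import *
import cv2
st();rel((.5425,-.138,.007),.19)
cv2.imwrite('pics/w1.png',camera('wrist')[:,:,::-1])"
```

```text
1.77 [ 0.5417 -0.1414  0.1609] [-1.5711e+00 -7.0000e-04  1.8240e-01] F [0.7 0.4 0.5] M [-0.05 -0.13 -0.06] g 0.0937 q [-0.32  0.36  1.55  0.    1.23 -0.5 ]
turn [ 0.   -0.09  0.01] shift [ 0.13 15.39  0.32]
```

View pics/w1.png

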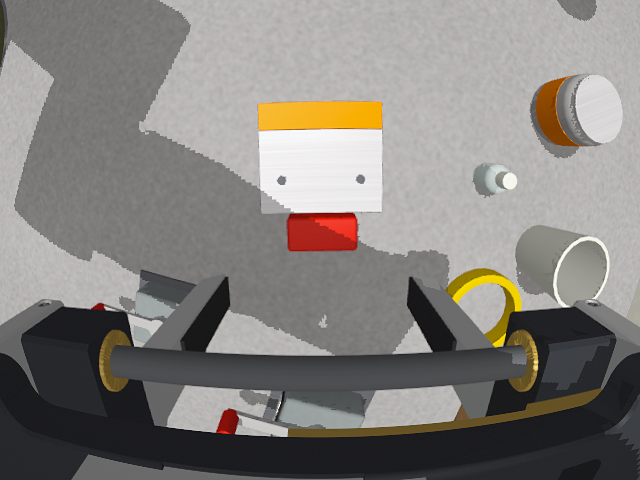

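The wrist view shows the handle centred at (322,232) between the fingers and the plate square to the tool, so I'll go down.

Emit:
{"fn": "send_rows", "kwargs": {
  "series": "0 -0.1 0 0.1 3 0.3 1;0 -0.1 0 0.1 6 0.3 1;0 -0.1 0 0.1 9 0.3 1;0 -0.1 0 0.1 11.5 0.3 1;0 -0.1 0 0.1 13.5 0.3 1;0 -0.1 0 0.1 14.5 0.3 1;0 -0.1 0 0.1 15 0.3 1;0 -0.1 0 0.1 15.3 0.3 1;0 -0.1 0 0.1 15.3 0.3 1;0 -0.1 0 0.1 15.3 0.3 1",
  "newtons": 15
}}

```text
time_s: 2.65
ee_pos: [0.5429, -0.1378, 0.0085]
eef_rot: [-1.572, -0.001, 0.192]
force: [-1.4, -0.4, -0.1]
grip_width: 0.0941
```

Emit:
{"fn": "send_rows", "kwargs": {
  "series": "0 0 0 0 0 0 0.4;0 0 0 0 0 0 0.3;0 0 0 0 0 0 0.2;0 0 0 0 0 0 0.1;0 0 0 0 0 0 0;0 0 0 0 0 0 0;0 0 0 0 0 0 0;0 0 0 0 0 0 0;0 0 0 0 0 0 0;0 0 0 0 0 0 0"
}}

```text
time_s: 3.48
ee_pos: [0.5425, -0.1376, 0.0076]
eef_rot: [-1.571, -0.0, 0.192]
force: [1.6, -0.1, 2.2]
grip_width: 0.06
```

```bash
python3 -c "
from h import *
st()"
```

```text
3.48 [ 0.5425 -0.1376  0.0076] [-1.571e+00 -5.000e-04  1.922e-01] F [ 1.6 -0.1  2.2] M [ 0.03 -0.34 -0.07] g 0.06 q [-0.31  0.56  1.66  0.    0.92 -0.51]
```

The grip stopped at 60 mm, which is the handle width. Next is the pre-insert pose.

```bash
python3 -c "
from h import *
rel((.5110,-.0104,.0076),-.058)"
```

```text
turn [0.   2.87 0.01] shift [-0.67 -0.   13.09]
```

Emit:
{"fn": "send_rows", "kwargs": {
  "series": "0 0.3 0 -0.07 0 1.3 0;0 0.6 0 -0.14 0 2.8 0;0 0.9 0 -0.2 0 4.3 0;0 1.3 0 -0.3 0 5.9 0;0 1.6 0 -0.4 0 7.5 0;0 2 0 -0.5 0 9.1 0;0 2.4 0 -0.6 0 10.7 0;0 2.7 0 -0.65 0 12.2 0;0 2.87 0 -0.67 0 13.1 0;0 2.87 0 -0.67 0 13.1 0",
  "newtons": 25
}}

```text
time_s: 4.32
ee_pos: [0.5104, -0.009, 0.0076]
eef_rot: [-1.571, 0.0, -0.058]
force: [-1.8, 3.3, 3.4]
grip_width: 0.0598
```

Run:
```python
from h import *
import cv2
st();rel((.5173,.1015,.0076),-.058)
im=camera('top')[:,:,::-1]
cv2.imwrite('pics/t2.png',cv2.resize(im[235:320,210:370],None,fx=5,fy=5,interpolation=cv2.INTER_CUBIC))
im=camera('wrist')[:,:,::-1]
cv2.imwrite('pics/w2.png',im)
```

```text
4.32 [ 0.5104 -0.009   0.0076] [-1.5705e+00  3.0000e-04 -5.7500e-02] F [-1.8  3.3  3.4] M [0.75 0.   0.11] g 0.0598 q [-0.09  0.48  1.8   0.    0.87 -0.03]
turn [-0.    0.01 -0.  ] shift [ 0.05 -0.   11.07]
```

View pics/w2.png

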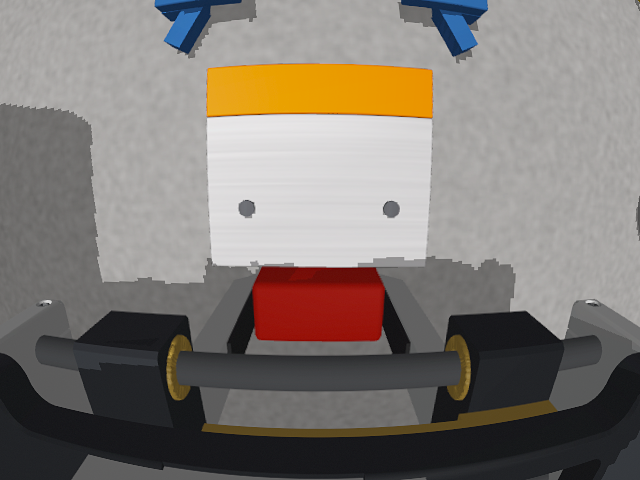

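The wrist view has the plate centred (mid 320) on the guides (mid 321) and square to the dock. I'll insert it in two stages.

Emit:
{"fn": "send_rows", "kwargs": {
  "series": "0 0 0 0 0 0.8 0;0 0 0 0 0 1.8 0;0 0 0 0 0 2.8 0;0 0 0 0.05 0 3.8 0;0 0 0 0.05 0 4.8 0;0 0 0 0.05 0 5.8 0;0 0 0 0.05 0 6.8 0;0 0 0 0.05 0 7.6 0;0 0 0 0.05 0 8 0;0 0 0 0.05 0 8 0"
}}

```text
time_s: 5.25
ee_pos: [0.5163, 0.0702, 0.0076]
eef_rot: [-1.57, -0.001, -0.058]
force: [1.1, 5.0, 5.8]
grip_width: 0.0601
```

Run:
```python
from h import *
st();rel((.5173,.1015,.0076),-.058)
```

```text
5.25 [0.5163 0.0702 0.0076] [-1.5704e+00 -6.0000e-04 -5.7900e-02] F [1.1 5.  5.8] M [ 0.77 -0.13 -0.01] g 0.0601 q [0.06 0.49 1.77 0.   0.88 0.12]
turn [-0.    0.    0.01] shift [-0.08  0.    3.13]
```

Emit:
{"fn": "send_rows", "kwargs": {
  "series": "0 0 0 0 0 0.4 0;0 0 0 0 0 0.8 0;0 0 0 0 0 1.2 0;0 0 0 0 0 1.6 0;0 0 0 0 0 2 0;0 0 0 0 0 2.3 0;0 0 0 0 0 2.6 0;0 0 0 0 0 2.8 0;0 0 0 0 0 2.9 0;0 0 0 0 0 2.9 0"
}}

```text
time_s: 6.08
ee_pos: [0.5178, 0.098, 0.0076]
eef_rot: [-1.571, -0.0, -0.058]
force: [-0.2, -4.3, 5.7]
grip_width: 0.0601
```

Emit:
{"fn": "send_rows", "kwargs": {
  "series": "0 0 0 0 0 0.05 0;0 0 0 0 0 0.1 0;0 0 0 0 0 0.1 0;0 0 0 0 0 0.15 0;0 0 0 0 0 0.15 0;0 0 0 0 0 0.2 0;0 0 0 0 0 0.2 0;0 0 0 0 0 0.25 0;0 0 0 0 0 0.25 0;0 0 0 0 0 0.25 0"
}}

```text
time_s: 6.92
ee_pos: [0.518, 0.1002, 0.0076]
eef_rot: [-1.571, -0.0, -0.059]
force: [-0.4, -5.0, 6.4]
grip_width: 0.0598
```

Run:
```python
from h import *
st();rel((.5173,.1015,.0076),-.058)
```

```text
6.92 [0.518  0.1002 0.0076] [-1.5714e+00 -3.0000e-04 -5.8600e-02] F [-0.4 -5.   6.4] M [-1.06 -0.09  0.03] g 0.0598 q [ 0.12  0.5   1.75 -0.    0.89  0.18]
turn [ 0.01 -0.01  0.  ] shift [-0.08 -0.    0.12]
```

Emit:
{"fn": "send_rows", "kwargs": {
  "series": "0 0 0 0 0 0.05 0;0 0 0 0 0 0.05 0;0 0 0 0 0 0.1 0;0 0 0 0 0 0.1 0;0 0 0 0 0 0.15 0;0 0 0 0 0 0.15 0;0 0 0 0 0 0.2 0;0 0 0 0 0 0.2 0;0 0 0 0 0 0.2 0;0 0 0 0 0 0.2 0"
}}

```text
time_s: 7.75
ee_pos: [0.5181, 0.1022, 0.0076]
eef_rot: [-1.571, -0.0, -0.059]
force: [0.2, -6.3, 5.6]
grip_width: 0.0597
```

Emit:
{"fn": "send_rows", "kwargs": {
  "series": "0 0 0 0 0 0.05 0;0 0 0 0 0 0.05 0;0 0 0 0 0 0.1 0;0 0 0 0 0 0.1 0;0 0 0 0 0 0.15 0;0 0 0 0 0 0.15 0;0 0 0 0 0 0.2 0;0 0 0 0 0 0.2 0;0 0 0 0 0 0.2 0;0 0 0 0 0 0.2 0"
}}

```text
time_s: 8.58
ee_pos: [0.5181, 0.1035, 0.0076]
eef_rot: [-1.572, -0.0, -0.059]
force: [-0.5, -12.4, 6.9]
grip_width: 0.0598
```

Run:
```python
from h import *
import cv2
st()
im=camera('wrist')[:,:,::-1]
cv2.imwrite('pics/w3.png',im)
```

```text
8.58 [0.5181 0.1035 0.0076] [-1.5724e+00 -1.0000e-04 -5.8700e-02] F [ -0.5 -12.4   6.9] M [-2.24  0.01 -0.04] g 0.0598 q [ 0.13  0.51  1.75 -0.    0.89  0.19]
```

View pics/w3.png

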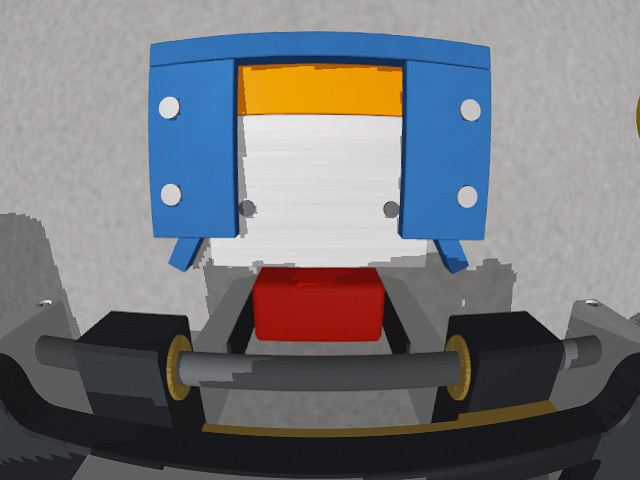

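The blade runs right up under the back wall (row 65) and the plate is centred between the lips. The push force is rising too, so I'll press slightly further to confirm.

Emit:
{"fn": "send_rows", "kwargs": {
  "series": "0 0 0 0 0 0.05 0;0 0 0 0 0 0.1 0;0 0 0 0 0 0.1 0;0 0 0 0 0 0.15 0;0 0 0 0 0 0.15 0;0 0 0 0 0 0.2 0;0 0 0 0 0 0.2 0;0 0 0 0 0 0.2 0;0 0 0 0 0 0.2 0;0 0 0 0 0 0.2 0"
}}

```text
time_s: 9.47
ee_pos: [0.5182, 0.104, 0.0075]
eef_rot: [-1.575, 0.001, -0.059]
force: [-2.2, -25.7, 9.2]
grip_width: 0.06
```

Run:
```python
from h import *
st()
```

```text
9.47 [0.5182 0.104  0.0075] [-1.5745e+00  5.0000e-04 -5.9100e-02] F [ -2.2 -25.7   9.2] M [-4.55  0.29 -0.18] g 0.06 q [ 0.13  0.51  1.75 -0.    0.89  0.19]
```

The squeegee is home: a 2 mm command moved it only 0.5 mm, at 26 N. Next I relax, open to about 75 mm and rise.

Emit:
{"fn": "send_rows", "kwargs": {
  "series": "0 0 0 0 0 -0.15 0;0 0 0 0 0 -0.3 0;0 0 0 0 0 -0.3 0;0 0 0 0 0 -0.3 0.4;0 0 0 0 0 -0.3 0.55;0 0 0 0 0 -0.3 0.6;0 0 0 0 0 -0.3 0.6;0 0 0 0 0 -0.3 0.6;0 0 0 0 0 -0.3 0.6;0 0 0 0 0 -0.3 0.6"
}}

```text
time_s: 10.3
ee_pos: [0.5179, 0.104, 0.0074]
eef_rot: [-1.571, 0.0, -0.058]
force: [-0.1, 0.8, 0.6]
grip_width: 0.0751
```

Emit:
{"fn": "send_rows", "kwargs": {
  "series": "0 0 0 0 -0.5 0 0.6;0 0 0 0 -1.5 0 0.6;0 0 0 0 -3 0 0.6;0 0 0 0 -5 0 0.6;0 0 0 0 -7.5 0 0.6;0 0 0 0 -10 0 0.6;0 0 0 0 -12.5 0 0.6;0 0 0 0 -15 0 0.6;0 0 0 0 -15 0 0.6;0 0 0 0 -15 0 0.6"
}}

```text
time_s: 11.13
ee_pos: [0.5184, 0.1041, 0.1593]
eef_rot: [-1.57, -0.003, -0.058]
force: [-0.3, 0.0, -0.1]
grip_width: 0.0751
```

Run:
```python
from h import *
import cv2
st()
im=camera('wrist')[:,:,::-1]
cv2.imwrite('pics/w4.png',im)
# lever staging: knob k0, tangent
P=np.array([.575,-.345]);r=.09;th=np.arctan2(-.3318+.345,.486-.575);print("th",th)
for a in (0,.25,.5,.75,1.0,1.05):
    t=th-a; k=P+r*np.array([np.cos(t),np.sin(t)]); tan=np.array([np.sin(t),-np.cos(t)])
    print(a,"tcp",(k-tan*.017).round(4),"yaw",round(t-np.pi,3))
t=th;k=P+r*np.array([np.cos(t),np.sin(t)]);s=k-np.array([np.sin(t),-np.cos(t)])*.04;print(s)
rel((s[0],s[1],.158),th-np.pi)
```

```text
11.13 [0.5184 0.1041 0.1593] [-1.5702 -0.0032 -0.0582] F [-0.3  0.  -0.1] M [-0.07 -0.04 -0.04] g 0.0751 q [0.13 0.29 1.64 0.   1.2  0.19]
th 2.9943514184894995
0 tcp [ 0.4835 -0.3486] yaw -0.147
0.25 tcp [ 0.4854 -0.3259] yaw -0.397
0.5 tcp [ 0.493  -0.3043] yaw -0.647
0.75 tcp [ 0.5056 -0.2853] yaw -0.897
1.0 tcp [ 0.5225 -0.2699] yaw -1.147
1.05 tcp [ 0.5263 -0.2674] yaw -1.197
[ 0.48010545 -0.3713633 ]
turn [-0.    1.02  0.01] shift [-1.000e+00 -2.000e-02 -4.767e+01]
```

View pics/w4.png

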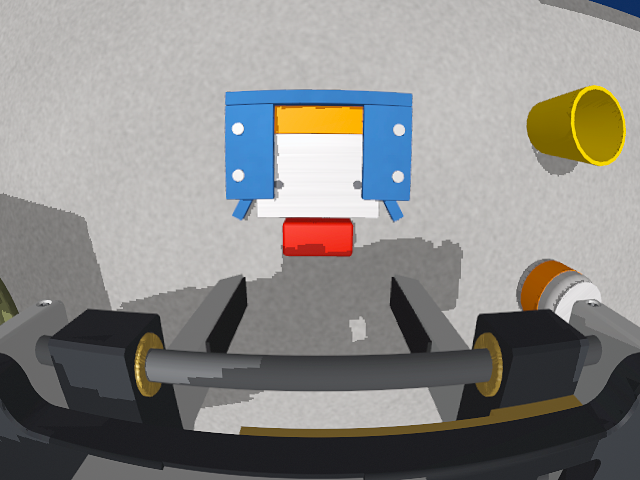

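The squeegee is home and released: blade at the back wall, plate centred. Now for the lever, with the fingers shut.

Emit:
{"fn": "send_rows", "kwargs": {
  "series": "0 1 0 -1 0 -47.7 -1;0 1 0 -1 0 -47.7 -1;0 1 0 -1 0 -47.7 -1;0 1 0 -1 0 -47.7 -1;0 1 0 -1 0 -47.7 -1;0 1 0 -1 0 -47.7 -1;0 1 0 -1 0 -47.7 -1;0 1 0 -1 0 -47.7 -1;0 1 0 -1 0 -47.7 -1;0 1 0 -1 0 -47.7 -1"
}}

```text
time_s: 12.02
ee_pos: [0.4839, -0.3131, 0.1563]
eef_rot: [-1.57, 0.002, -0.146]
force: [0.3, -0.2, 0.5]
grip_width: 0.0121
```

Run:
```python
from h import *
st();rel((.480,-.3715,.16),-.147)
```

```text
12.02 [ 0.4839 -0.3131  0.1563] [-1.5698  0.0017 -0.1457] F [ 0.3 -0.2  0.5] M [-0.01 -0.06  0.03] g 0.0121 q [-0.64  0.4   1.5   0.    1.24 -0.49]
turn [-0.01  0.02 -0.02] shift [ 0.47 -0.37 -5.83]
```

Emit:
{"fn": "send_rows", "kwargs": {
  "series": "0 0 0 0.4 -0.3 -3 -1;0 0 0 0.4 -0.3 -5.8 -1;0 0 0 0.4 -0.3 -5.8 -1;0 0 0 0.4 -0.3 -5.8 -1;0 0 0 0.4 -0.3 -5.8 -1;0 0 0 0.4 -0.3 -5.8 -1;0 0 0 0.4 -0.3 -5.8 -1;0 0 0 0.4 -0.3 -5.8 -1;0 0 0 0.4 -0.3 -5.8 -1;0 0 0 0.4 -0.3 -5.8 -1"
}}

```text
time_s: 12.85
ee_pos: [0.4807, -0.369, 0.1606]
eef_rot: [-1.571, -0.0, -0.145]
force: [-0.5, 0.2, -0.7]
grip_width: 0.0006
```

Run:
```python
from h import *
import cv2
st();rel((.480,-.3715,.06),-.147)
im=camera('wrist')[:,:,::-1]
cv2.imwrite('pics/w5.png',im)
```

```text
12.85 [ 0.4807 -0.369   0.1606] [-1.5708e+00 -1.0000e-04 -1.4500e-01] F [-0.5  0.2 -0.7] M [-0.04 -0.03 -0.01] g 0.0006 q [-0.72  0.46  1.41  0.    1.27 -0.57]
turn [0.   0.02 0.  ] shift [-0.03 10.06 -0.26]
```

View pics/w5.png

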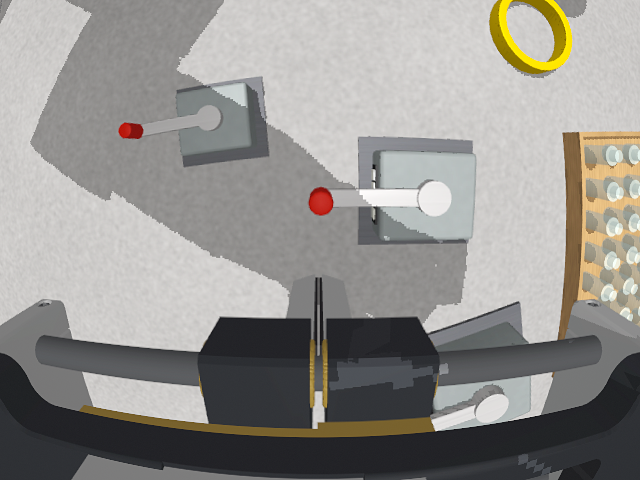

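The knob at (320,200) is straight ahead of the shut fingers at (318,290), and the space below is clear. I'll go down.

Emit:
{"fn": "send_rows", "kwargs": {
  "series": "0 0 0 0 2.5 -0.3 -1;0 0 0 0 5 -0.3 -1;0 0 0 0 7 -0.3 -1;0 0 0 0 8.5 -0.3 -1;0 0 0 0 9.5 -0.3 -1;0 0 0 0 10.1 -0.3 -1;0 0 0 0 10.1 -0.3 -1;0 0 0 0 10.1 -0.3 -1;0 0 0 0 10.1 -0.3 -1;0 0 0 0 10.1 -0.3 -1"
}}

```text
time_s: 13.73
ee_pos: [0.4804, -0.3726, 0.0605]
eef_rot: [-1.572, -0.001, -0.145]
force: [-0.3, -0.8, -0.5]
grip_width: 0.0007
```

Run:
```python
from h import *
st()
P=np.array([.575,-.345]);r=.09;th=2.994
o=get_obs()
for a in (0,.1,.2,.3,.4,.5,.6,.7,.8,.9,1.0,1.05,1.1):
    t=th-a; k=P+r*np.array([np.cos(t),np.sin(t)]); q=k-np.array([np.sin(t),-np.cos(t)])*.017
    print(a,end=" ");rel((*q,.060),t-np.pi)
```

```text
13.73 [ 0.4804 -0.3726  0.0605] [-1.5717e+00 -1.3000e-03 -1.4540e-01] F [-0.3 -0.8 -0.5] M [-0.03 -0.06 -0.07] g 0.0007 q [-0.72  0.57  1.48 -0.    1.08 -0.57]
0 turn [0.01 0.02 0.01] shift [-0.05  0.04  2.42]
0.1 turn [0.01 1.17 0.02] shift [-0.17  0.04  3.33]
0.2 turn [0.01 2.32 0.02] shift [-0.2   0.04  4.24]
0.3 turn [0.01 3.46 0.02] shift [-0.14  0.04  5.16]
0.4 turn [0.01 4.61 0.02] shift [0.01 0.04 6.06]
0.5 turn [0.01 5.75 0.02] shift [0.25 0.04 6.94]
0.6 turn [0.01 6.9  0.02] shift [0.58 0.04 7.8 ]
0.7 turn [0.   8.05 0.02] shift [0.99 0.04 8.62]
0.8 turn [0.   9.19 0.02] shift [1.48 0.04 9.39]
0.9 turn [ 0.   10.34  0.02] shift [ 2.04  0.04 10.11]
1.0 turn [ 0.   11.48  0.02] shift [ 2.68  0.04 10.77]
1.05 turn [ 0.   12.06  0.02] shift [ 3.02  0.04 11.08]
1.1 turn [ 0.   12.63  0.02] shift [ 3.38  0.04 11.36]
```

Emit:
{"fn": "send_rows", "kwargs": {
  "series": "0 0 0 0 0 1.2 -1;0 0 0 -0.05 0 2.4 -1;0 0.6 0 -0.1 0 2.9 -1;0 1.2 0 -0.15 0 3.3 -1;0 2.3 0 -0.2 0 4.2 -1;0 3.5 0 -0.15 0 5.2 -1;0 4.6 0 0 0 6.1 -1;0 5.8 0 0.25 0 6.9 -1;0 6.9 0 0.6 0 7.8 -1;0 6.9 0 0.6 0 7.8 -1"
}}

```text
time_s: 14.57
ee_pos: [0.4978, -0.2942, 0.0598]
eef_rot: [-1.571, -0.0, -0.751]
force: [-3.9, -2.1, 0.8]
grip_width: 0.0002
```

Run:
```python
from h import *
st()
P=np.array([.575,-.345]);r=.09;th=2.994
for a in (.6,.7,.8,.9,1.0,1.05,1.1):
    t=th-a; k=P+r*np.array([np.cos(t),np.sin(t)]); q=k-np.array([np.sin(t),-np.cos(t)])*.017
    print(a,end=" ");rel((*q,.060),t-np.pi)
```

```text
14.57 [ 0.4978 -0.2942  0.0598] [-1.5712e+00 -2.0000e-04 -7.5060e-01] F [-3.9 -2.1  0.8] M [-0.46  0.64  0.05] g 0.0002 q [-0.6   0.52  1.58 -0.    1.05  0.15]
0.6 turn [ 0.   -0.03  0.  ] shift [ 0.12 -0.02 -0.17]
0.7 turn [0.   1.11 0.  ] shift [-0.01 -0.02  0.73]
0.8 turn [0.   2.26 0.  ] shift [-0.05 -0.02  1.65]
0.9 turn [0.  3.4 0. ] shift [ 0.01 -0.02  2.56]
1.0 turn [0.   4.55 0.  ] shift [ 0.15 -0.02  3.47]
1.05 turn [0.   5.12 0.  ] shift [ 0.26 -0.02  3.91]
1.1 turn [0.  5.7 0. ] shift [ 0.39 -0.02  4.35]
```

The lever is pushing back with 4.4 N, so contact is good. I'll carry on to the stop.

Emit:
{"fn": "send_rows", "kwargs": {
  "series": "0 0.6 0 0 0 0.35 -1;0 1.1 0 0 0 0.75 -1;0 1.7 0 0 0 1.2 -1;0 2.3 0 0 0 1.65 -1;0 2.8 0 0 0 2.1 -1;0 3.4 0 0 0 2.55 -1;0 4 0 0.1 0 3 -1;0 4.55 0 0.15 0 3.45 -1;0 4.55 0 0.15 0 3.45 -1;0 4.55 0 0.15 0 3.45 -1"
}}

```text
time_s: 15.4
ee_pos: [0.5211, -0.2712, 0.0594]
eef_rot: [-1.572, 0.001, -1.141]
force: [-6.3, -1.7, 0.3]
grip_width: 0.0008
```

Run:
```python
from h import *
st()
P=np.array([.575,-.345]);r=.09;th=2.994
for a in (.9,1.0,1.05,1.1):
    t=th-a; k=P+r*np.array([np.cos(t),np.sin(t)]); q=k-np.array([np.sin(t),-np.cos(t)])*.017
    print(a,end=" ");rel((*q,.060),t-np.pi)
```

```text
15.4 [ 0.5211 -0.2712  0.0594] [-1.5721e+00  9.0000e-04 -1.1405e+00] F [-6.3 -1.7  0.3] M [-0.24  1.1  -0.  ] g 0.0008 q [-0.54  0.54  1.55 -0.    1.06  0.6 ]
0.9 turn [ 0.01 -1.07 -0.01] shift [ 0.15 -0.06 -0.71]
1.0 turn [ 0.02  0.08 -0.01] shift [-0.06 -0.06  0.18]
1.05 turn [ 0.02  0.65 -0.01] shift [-0.13 -0.06  0.63]
1.1 turn [ 0.02  1.23 -0.01] shift [-0.18 -0.07  1.09]
```

Emit:
{"fn": "send_rows", "kwargs": {
  "series": "0 0 0 0 0 0.1 -1;0 0 0 0 0 0.2 -1;0 0 0 0 0 0.3 -1;0 0 0 0 0 0.4 -1;0 0 0 0 0 0.5 -1;0 0 0 0 0 0.5 -1;0 0 0 0 0 0.5 -1;0 0 0 0 0 0.5 -1;0 0 0 0 0 0.5 -1;0 0 0 0 0 0.5 -1"
}}

```text
time_s: 16.23
ee_pos: [0.523, -0.2702, 0.0592]
eef_rot: [-1.577, 0.003, -1.141]
force: [-25.7, -6.8, 9.8]
grip_width: 0.0006
```

Run:
```python
from h import *
import cv2
st()
cv2.imwrite('pics/w6.png',camera('wrist')[:,:,::-1])
```

```text
16.23 [ 0.523  -0.2702  0.0592] [-1.5772  0.0032 -1.141 ] F [-25.7  -6.8   9.8] M [-1.16  4.64  0.05] g 0.0006 q [-0.54  0.54  1.54 -0.    1.07  0.61]
```

Force jumped from 6.5 to 27.5 N with the motion blocked, so the lever is at its stop. Now I retrace the path so it returns gently.

Run:
```python
from h import *
P=np.array([.575,-.345]);r=.09;th=2.994
for a in (1.0,.8,.6,.4,.2,.0):
    t=th-a; k=P+r*np.array([np.cos(t),np.sin(t)]); q=k-np.array([np.sin(t),-np.cos(t)])*.018
    print(a,end=" ");rel((*q,.060),t-np.pi)
rel((.479,-.380,.06),-.147)
```

```text
1.0 turn [ 0.07  0.08 -0.04] shift [-0.04 -0.08 -0.14]
0.8 turn [ 0.07 -2.22 -0.04] shift [ 0.48 -0.07 -1.89]
0.6 turn [ 0.07 -4.51 -0.05] shift [ 1.35 -0.06 -3.51]
0.4 turn [ 0.06 -6.8  -0.06] shift [ 2.51 -0.06 -4.92]
0.2 turn [ 0.05 -9.09 -0.06] shift [ 3.94 -0.05 -6.07]
0.0 turn [  0.05 -11.38  -0.07] shift [ 5.56 -0.05 -6.92]
turn [  0.05 -11.39  -0.07] shift [ 8.15 -0.05 -8.58]
```

Emit:
{"fn": "send_rows", "kwargs": {
  "series": "0 0 0 0 0 -0.4 -1;0 -1.1 0 0.2 0 -1.3 -1;0 -2.2 0 0.5 0 -2.2 -1;0 -3.4 0 0.9 0 -3 -1;0 -4.5 0 1.35 0 -3.8 -1;0 -5.7 0 1.9 0 -4.5 -1;0 -6.8 0 2.5 0 -5.2 -1;0 -8 0 3.2 0 -5.8 -1;0 -9.1 0 3.95 0 -6.4 -1;0 -10.2 0 4.7 0 -6.8 -1"
}}

```text
time_s: 17.12
ee_pos: [0.4835, -0.3408, 0.0596]
eef_rot: [-1.571, -0.0, -0.246]
force: [-0.8, -1.2, -0.4]
grip_width: 0.0002
```

Run:
```python
from h import *
st();rel((.478,-.385,.06),-.147)
```

```text
17.12 [ 0.4835 -0.3408  0.0596] [-1.571e+00 -1.000e-04 -2.458e-01] F [-0.8 -1.2 -0.4] M [-0.29  0.22 -0.03] g 0.0002 q [-0.68  0.54  1.54 -0.    1.06 -0.43]
turn [ 0.   -1.13  0.  ] shift [ 0.54 -0.04 -4.42]
```

Emit:
{"fn": "send_rows", "kwargs": {
  "series": "0 -0.6 0 0.1 0 -1 -1;0 -1.1 0 0.3 0 -2.5 -1;0 -1.1 0 0.5 0 -4.4 -1;0 -1.1 0 0.5 0 -4.4 -1;0 -1.1 0 0.5 -3 -4.4 -1;0 -1.1 0 0.5 -6 -4.4 -1;0 -1.1 0 0.5 -9 -4.4 -1;0 -1.1 0 0.5 -12 -4.4 -1;0 -1.1 0 0.5 -12 -4.4 -1;0 -1.1 0 0.5 -12 -4.4 -1"
}}

```text
time_s: 17.95
ee_pos: [0.4783, -0.3839, 0.181]
eef_rot: [-1.572, -0.003, -0.156]
force: [0.1, 0.4, -1.2]
grip_width: 0.0004
```

Run:
```python
from h import *
import cv2
st()
im=camera('top')[:,:,::-1]
cv2.imwrite('pics/t3.png',cv2.resize(im[170:370,100:540],(792,360),interpolation=cv2.INTER_CUBIC))
w=camera('wrist')[:,:,::-1];cv2.imwrite('pics/w7.png',w)
a=cv2.resize(im[180:330,100:440],(680,300),interpolation=cv2.INTER_CUBIC)
b=cv2.resize(w[100:350],(680,266));cv2.imwrite('pics/fin.png',cv2.vconcat([a,b]))
```

```text
17.95 [ 0.4783 -0.3839  0.181 ] [-1.5722 -0.0026 -0.1559] F [ 0.1  0.4 -1.2] M [-0.01 -0.07 -0.04] g 0.0004 q [-0.74  0.46  1.36  0.    1.32 -0.58]
```

View pics/fin.png

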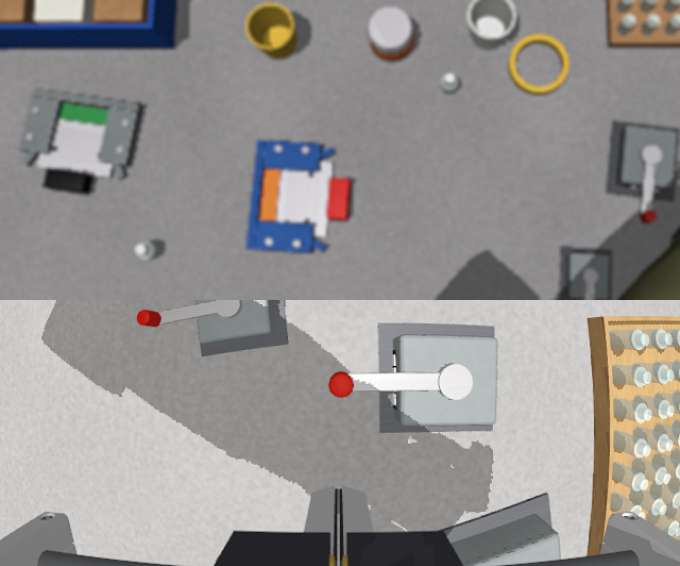

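The squeegee is home in the dock, the lever is back at rest at (341,383), and the other things haven't moved. The arm is clear, so I'm handing in.

```bash
python3 -c "
from h import *
st();print(hand_in())"
```

```text
18.05 [ 0.4775 -0.3836  0.1783] [-1.5698e+00  1.3000e-03 -1.5690e-01] F [-0.5  0.7  0.2] M [-0.05 -0.09 -0.04] g 0.0003 q [-0.74  0.46  1.36  0.    1.32 -0.58]
the job is handed in; nothing more can be done
None
```

The squeegee is parked fully home in the blue dock and the change is logged on the middle-sized counter. I handed in at 18 s of the 69 s allowed; no verdict was reported.

- **Squeegee:** I gripped it by the handle and slid it flat into the dock until it stopped at the back wall. The push force reached about 26 N and a further 2 mm command moved it only 0.5 mm. I then released it. The final pictures show the blade under the lips at the back wall, with the plate centred.
- **Lever:** I pushed it with the shut fingers until it was blocked. The force jumped from 6.5 N to about 27 N near the position I had worked out for 1.0 rad. I had no direct reading of the lever angle. I then let it back gently, and the last picture shows it at rest.
- **Other items:** The last top picture shows the cups, tin, tape, vials and other squeegee where they stood. I judged this by eye and did not re-measure them. The arm was clear of everything, with wrist force under 1 N.

One small disagreement: the back-wall contact came about 2.5 mm deeper than my camera estimate. That is within calibration and grasp error, and I trusted the contact.

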